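# Dollies back in their nests under the strip light

## Task

Put the three aluminium panel-beating dollies (the straight bar, the tee and the ell) back into the sloping nests cut to their shapes, each seated fully down in its own pocket with its grip rib outwards; the bar has been dumped on top of the tee's nest, so it has to come off first. Do not bump the strip light that runs over the nests, and leave the spray can, the tin and the sanding block where they stand.

Things in the scene. Friction and masses are not known exactly. Their poses are not given: they have to be found in the camera images.
- bar: Straight dolly, plain aluminium, rectangular base 100 (x) x 60 (y) mm, about 0.45 kg. Origin at the centre of its underside, z up through the rib. Base 24 mm thick (bottom 6 mm drawn in 2 mm); over the origin an upright grip rib 56 (x) x 20 (y) mm, from z = 24 to 51 mm. Same after half a turn. Starts lying on the sloping face of the tee's nest.
- tee: Tee dolly, plain aluminium, about 0.4 kg, T-shaped base: stem x = -60 to 0, y = -17 to 17 mm; head x = 0 to 36, y = -45 to 45 mm. Origin on its underside below the rib's middle, z up. Base 24 mm thick (bottom 6 mm drawn in 2 mm); over the origin an upright grip rib 56 (x) x 20 (y) mm, from z = 24 to 51 mm. Starts flat on the bench, any yaw.
- ell: Ell (heel) dolly, plain aluminium, about 0.38 kg, L-shaped base: leg x = -57 to 39, y = -22 to 12 mm; toe x = 3 to 39, y = 12 to 52 mm. Origin on its underside below the rib's middle, z up. Base 24 mm thick (bottom 6 mm drawn in 2 mm); over the origin an upright grip rib 56 (x) x 20 (y) mm, from z = 24 to 51 mm. Starts flat on the bench, any yaw.
- tee_head (a point): Middle of the tee's head, on the base's top face (x = 18, z = 24 mm in the tee).
- ell_toe (a point): Middle of the ell's toe, on the base's top face (x = 21, y = 40, z = 24 mm in the ell).
- pocket_bar (a point): Seat of the bar's pocket (outline 104 x 64 mm). Origin: on the pocket floor where the seated dolly's origin lies, axes parallel to the seated dolly's: x up the slope, away from the robot, y left, z out of the pocket, square to the face, leaning 30 degrees to the robot. 15 mm deep, 2 mm free all round.
- pocket_tee (a point): Seat of the tee's pocket; the head's end is up the slope. Origin: on the pocket floor where the seated dolly's origin lies, axes parallel to the seated dolly's: x up the slope, away from the robot, y left, z out of the pocket, square to the face, leaning 30 degrees to the robot. 15 mm deep, 2 mm free all round.
- pocket_ell (a point): Seat of the ell's pocket; the toe's end is up the slope, the toe to the left. Origin: on the pocket floor where the seated dolly's origin lies, axes parallel to the seated dolly's: x up the slope, away from the robot, y left, z out of the pocket, square to the face, leaning 30 degrees to the robot. 15 mm deep, 2 mm free all round.
- nest_bar: Fixed plywood nest block, face 124 x 122 mm sloping 30 degrees up away from the robot, 24 mm high at the low edge, 86 mm at the high one, a 9 mm lip along the low edge, and a dark-floored pocket shaped for the bar. The three nests stand in one row, 124 mm apart, in any order. Origin on the bench under its middle; x level, away from the robot, z up.
- nest_tee: Fixed plywood nest block, face 124 x 122 mm sloping 30 degrees up away from the robot, 24 mm high at the low edge, 86 mm at the high one, a 9 mm lip along the low edge, and a dark-floored pocket shaped for the tee. The three nests stand in one row, 124 mm apart, in any order. Origin on the bench under its middle; x level, away from the robot, z up.
- nest_ell: Fixed plywood nest block, face 124 x 122 mm sloping 30 degrees up away from the robot, 24 mm high at the low edge, 86 mm at the high one, a 9 mm lip along the low edge, and a dark-floored pocket shaped for the ell. The three nests stand in one row, 124 mm apart, in any order. Origin on the bench under its middle; x level, away from the robot, z up.
- light: Fixed strip light over the nests: white tube along y, 36 mm thick, 550 mm long, axis at x = 15, z = 272 mm, on two 16 mm posts at y = +-262 mm with flat feet. It blocks an upright gripper over a pocket; a tool square to the nest's face clears it. Origin on the bench under the middle nest; x away from the robot, z up.
- spray: Bystander: bare metal spray can standing on the bench, 52 mm across, 190 mm high. Origin under its centre.
- tin: Bystander: round tin of filler standing on the bench, 68 mm across, 105 mm high. Origin under its centre.
- sander: Bystander: wooden sanding block with a rubber sole, 115 (x) x 64 x 38 mm high, lying on the bench. Origin at the centre of its underside.

How it is judged (in metres and radians):
At the end, for the whole second after the job is handed in: Each dolly lies in the pocket of its own shape: its origin within 5 mm of the pocket's seat and less than 4 mm off the floor, base flat on the pocket floor (within 0.08 rad), turned the right way (within 0.08 rad; the bar either way round), and at rest (distance between bar and pocket_bar below 0.005 m and z of bar in the frame of pocket_bar below 0.004 m and angle between the z axis of bar and the z axis of pocket_bar, either way round below 0.08 rad and angle between the x axis of bar and the x axis of pocket_bar, either way round below 0.08 rad and linear speed of each of bar, tee, ell below 0.01 m/s and distance between tee and pocket_tee below 0.005 m and z of tee in the frame of pocket_tee below 0.004 m and angle between the z axis of tee and the z axis of pocket_tee, either way round below 0.08 rad and angle between the x axis of tee and the x axis of pocket_tee, either way round below 0.08 rad and x of tee_head in the frame of pocket_tee above 0.012 m and distance between ell and pocket_ell below 0.005 m and z of ell in the frame of pocket_ell below 0.004 m and angle between the z axis of ell and the z axis of pocket_ell, either way round below 0.08 rad and angle between the x axis of ell and the x axis of pocket_ell, either way round below 0.08 rad and x of ell_toe in the frame of pocket_ell above 0.012 m); the robot touches nothing.
It fails at once if the spray can is moved by more than 20 mm or tipped (distance of spray from where it was at the start of the episode above 0.02 m or angle between spray's own z axis and vertical above 0.3 rad).
It fails at once if the tin is moved by more than 20 mm or tipped (distance of tin from where it was at the start of the episode above 0.02 m or angle between tin's own z axis and vertical above 0.3 rad).
It fails at once if the sanding block is moved by more than 20 mm or tipped (distance of sander from where it was at the start of the episode above 0.02 m or angle between sander's own z axis and vertical above 0.3 rad).
It fails at once if the strip light is bumped with more than 5 N (contact force between anything else and light above 5 N).
It also fails if it takes over 72 s, if anything falls off the work surface, if the arm or the gripper's body presses on something with over 40 N, if the wrist force passes 120 N, or if a joint passes its speed limit or range.

## Robot

A 6-joint arm with a two-finger parallel gripper is mounted at the origin on the work surface. World frame = base frame: x ahead of the robot, y to its left, z up, the work surface at z = 0. Lengths are in mm, angles in degrees, forces in N, time in s.
With the tool pointing down it reaches from about 350 to 850 mm from the base axis. Payload 8.1 kg.
Tool frame: the origin (TCP) lies on the centre line of the jaws, within the pads' length; the fingertips stand 19 mm ahead of it and the grasp point (between the pads) is the TCP (r.tip_reach is the z of the fingertips in the tool frame, in mm); z points along the fingers, y is the line along which they close (so a half turn about z gives the same grasp; the last joint's range is limited). The gripper opens to 85 mm and grips with 20 to 120 N. Pads are 22 mm wide; open, the fingers measure 114 mm over their backs; the gripper's body (76 mm by 85 mm) begins 54 mm behind the grasp point. The pads swing forward as they close: fully open they stand 13 mm farther back than shut.
Start: joints at [-4.893, 7.471, 85.268, -0, 87.261, -4.893], TCP at [600.005, 0.022, 250.292] pointing down, gripper open.
Joint ranges: [-169.43, 169.43], [-51.17, 129.36], [1.28, 143.12], [-76.62, 256.62], [0, 156.53], [-152.29, 152.29]. Speed limits (degrees/s): [136.94, 136.94, 159.86, 180, 180, 180].

## Interface

Orientations are given as [roll, pitch, yaw] about the fixed x, y, z axes, in that order (R = Rz(yaw) Ry(pitch) Rx(roll)).
In Python, from bench import r gives the robot as it stands. The module is installed in compiled form; this text tells all that it offers.
- The arm moves only by the shell command python3 -m handwheel 'ROWS' [FORCE]. ROWS is JSON, a list of rows, each a list of 7 numbers: the shift along the tool's x, y, z in m, then the turn, a rotation vector about the tool's x, y, z in degrees, then the finger opening in m, from 0 to 0.0854. In form: [[tx, ty, tz, ax, ay, az, claw], ...]. A call has 1 to 8 rows; each row shifts and turns the commanded pose from where the row before left it, along the tool's axes as they then stand; what a row does not reach is not made up. A row lasts 1/12 s, in which the tool goes at most 41.7 mm and 7.16 degrees, less where a joint would pass 70% of its speed; a pose out of reach is approached as far as the arm can. A call with a gripper value outside its range is refused whole. The fingers move at their own pace and stop on an object; FORCE is the grip in N (left out, the last holds). Time passes only in rows, so rows that do not move let the fingers close. It gives the time, the measured TCP pose, the force, the opening and the grip force at its end, in the units of the state.
- r.sense(): the state, without advancing time (a new reading comes with each control period).
- r.snapshot(name): name is "scene" or "side" or "wrist"; returns (picture, depth): 420x560x3 uint8, blue, green, red; 420x560 float32, mm along the optical axis (not along the pixel's ray), 0 where there is no reading.
- r.calibration(name): a dict with "vfov" (degrees; the focal length in pixels is half the picture's height over the tangent of half this angle, whatever the lens; pixels are square), "cx", "cy" (the principal point, pixels), "rvec" (rotation vector, rad) and "tvec" (3), from world to camera coordinates, as OpenCV has them; the wrist camera has in their place "tool_from_camera" (4x4, takes a point from camera to tool coordinates, whose origin is the TCP and whose axes are the flange's). Camera axes: x right, y down, z forward; pixel columns grow to the right and rows downward; lengths in mm; the calibration is good to about 2 mm. A picture is of the moment at which its call begins: read the wrist's pose just before it. calibration takes no time and is no camera call.
- r.hand_in(): hands the job in; it is judged then, once.
The state is a dict: "time": time; "joint_pos": joint angles; "qd": joint speeds; "joint_efforts": joint torques, N m; "tool_pos": TCP position; "tcp_rot": TCP orientation; "ft_force": force on the tool from outside, world axes, zero at the start; "wrist_torque": the same for the moment, N m; "finger_gap": finger opening in mm; "grip_force": force on a finger pad.
Only numpy, scipy, OpenCV 4.12 (cv2) and the standard library are available. Lean on these libraries where they do the work, as an engineer would, in place of code of your own. Each camera call takes 0.05 s, during which the arm holds its last target. There are 200 camera calls.

## Working session

There is one attempt and no reset: what is moved stays moved. The work goes in short steps, Python scripts to look and compute and a shell command to move; the robot and the scene stay as the last step left them, time stands still between calls to the robot, and variables do not carry over. Pictures are saved under pics/ and viewed, at most 10 in all, crops included, and the job is handed in when it is done.

```bash
mkdir -p pics
cat > h.py <<'E'
import numpy as np, cv2
from scipy.spatial.transform import Rotation as R
from bench import r
def K(c):
    f=210/np.tan(np.radians(c['vfov'])/2); return f,c['cx'],c['cy']
def cloud(name):
    s=r.sense(); im,d=r.snapshot(name); c=r.calibration(name)
    f,cx,cy=K(c); v,u=np.mgrid[0:420,0:560]
    P=np.stack([(u-cx)/f*d,(v-cy)/f*d,d],-1)
    if name=='wrist':
        T=np.array(c['tool_from_camera']); P=P@T[:3,:3].T+T[:3,3]
        P=P@rot(s).as_matrix().T+np.array(s['tool_pos'])
    else:
        M=cv2.Rodrigues(np.array(c['rvec'],float))[0]; P=(P-np.array(c['tvec']).ravel())@M
    P[d==0]=np.nan
    return im,d,P
def rot(s): return R.from_euler('xyz',s['tcp_rot'],degrees=True)
E
python3 - <<'E'
from h import *
for n in ['scene','side']:
    im,d,P=cloud(n); cv2.imwrite(f'pics/{n}0.png',im); np.save(f'{n}P.npy',P); np.save(f'{n}I.npy',im)
    c=r.calibration(n);print(n,c)
print(r.sense()); print(r.calibration('wrist'))
E
```

```text
scene {'vfov': 51.17504925169905, 'cx': 276.4389319677468, 'cy': 209.0570625741074, 'rvec': array([ 1.90146297,  1.59607238, -0.66120134]), 'tvec': array([ -76.2456585 , -330.34326108, 1310.69916614])}
side {'vfov': 43.54338052341926, 'cx': 277.3064641021735, 'cy': 208.17160100955215, 'rvec': array([ 2.16606034, -0.5762207 ,  0.29987161]), 'tvec': array([-467.14622113,  183.30442883, 1046.53485839])}
{'time': 0.1, 'joint_pos': array([-4.89250121e+00,  7.50882670e+00,  8.53229533e+01,  1.01822867e-04,
        8.72611108e+01, -4.89275118e+00]), 'qd': array([ 0.04084818, -0.12663071, -0.01747615, -0.0232748 ,  0.03003973,
       -0.05473474]), 'joint_efforts': array([ 1.52257860e-03, -5.70947063e+01, -5.01941299e+01, -1.80579236e-04,
        8.16394575e-03,  5.26326357e-05]), 'tool_pos': array([5.99544172e+02, 6.78236129e-02, 2.49370503e+02]), 'tcp_rot': array([-1.79907456e+02, -8.02406406e-03,  9.00002385e+01]), 'ft_force': array([ 0.02945804, -0.4839513 ,  0.00860765]), 'wrist_torque': array([ 0.00668619, -0.01526085,  0.01640175]), 'grip_force': 0.0, 'finger_gap': 85.4087662444297}
{'vfov': 62.9617943777086, 'cx': 273.61402086629334, 'cy': 203.11954185375728, 'tool_from_camera': array([[ 2.05238576e-04, -9.58302166e-01, -2.85756745e-01,
         7.29764368e+01],
       [ 9.99999719e-01,  4.02688622e-04, -6.32212058e-04,
         1.64208428e+00],
       [ 7.20921174e-04, -2.85756535e-01,  9.58301979e-01,
        -1.23368603e+02],
       [ 0.00000000e+00,  0.00000000e+00,  0.00000000e+00,
         1.00000000e+00]])}
```

View pics/scene0.png

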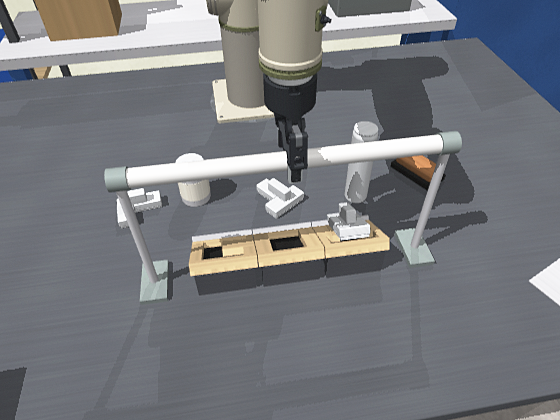

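View pics/side0.png

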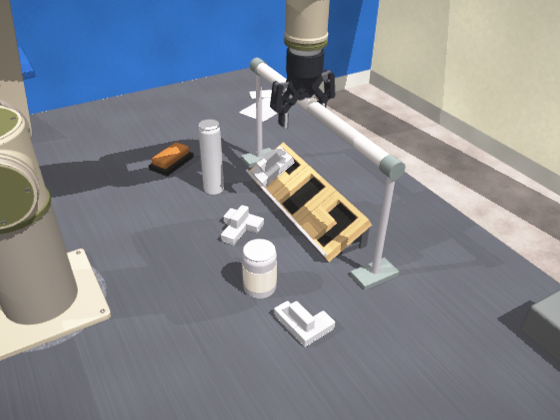

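The scene view shows the bar lying on the nest at the right end (350,225), the open pockets at (215,252) and (288,243), the tee or ell at (280,195) and (140,203), the spray can at (362,160) and the tin at (193,180). The side view shows the same layout: dollies at (242,225) and (305,320), nests from (270,170) to (345,225).

Run:
```python
from h import *
# top-down height map of both clouds, 1.25 mm/px: x 350..850? y -450..450
pts=[];col=[]
for n in ['scene','side']:
    P=np.load(f'{n}P.npy').reshape(-1,3);I=np.load(f'{n}I.npy').reshape(-1,3)
    k=np.isfinite(P[:,0])&(P[:,2]<330)&(P[:,2]>-20)&(P[:,0]>300)&(P[:,0]<900)&(abs(P[:,1])<400)
    pts.append(P[k]);col.append(I[k])
    q=P[k]; b=q[(abs(q[:,2])<8)]; print(n,'bench z med',np.median(b[:,2]))
H=np.zeros((600,800,3),np.uint8)
for p,c,ch in zip(pts,col,[2,1]):
    s=p[(p[:,2]<110)]; s=s[np.argsort(s[:,2])]
    v=(900-s[:,0]).astype(int).clip(0,599);u=(400-s[:,1]).astype(int).clip(0,799)
    H[v,u,ch]=np.clip(s[:,2]*2.2+20,0,255)
for x in range(300,900,100): cv2.putText(H,str(x),(0,900-x),0,.4,(255,255,255),1)
for y in range(-300,400,100): cv2.putText(H,str(y),(400-y,12),0,.4,(255,255,255),1);H[::4,400-y,0]=120
H[::100,::4,0]=120
cv2.imwrite('pics/top.png',H)
```

```text
scene bench z med -0.4367109082275684
side bench z med -1.641863925902332
```

View pics/top.png

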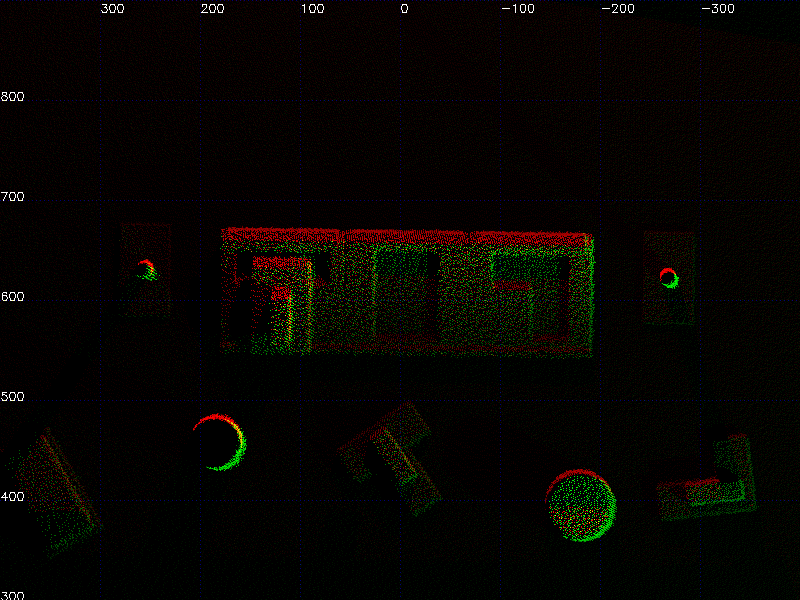

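The top-down map puts the tee pocket at y≈+120 with the bar on it, the bar pocket at y≈0 and the ell pocket at y≈-120. The tee lies near (430,10) and the ell near (410,-305). Next I check the light's tube against the gripper, and the dollies' ribs.

Run:
```python
from h import *
Ps={n:np.load(f'{n}P.npy').reshape(-1,3) for n in ['scene','side']}
for n,P in Ps.items():
    P=P[np.isfinite(P[:,0])]
    for lo,hi in [(-240,-150),(-150,-60),(60,150),(150,240)]:
        k=P[(P[:,1]>lo)&(P[:,1]<hi)&(P[:,2]>225)&(P[:,2]<310)&(P[:,0]>560)&(P[:,0]<700)]
        if len(k)>20: print(n,'tube',lo,len(k),k.min(0).round(),k.max(0).round())
    k=P[(abs(P[:,1])<70)&(P[:,2]>215)&(P[:,2]<300)&(P[:,0]>480)&(P[:,0]<720)]
    k2=k
    for z in range(215,300,12):
        q=k2[(k2[:,2]>z)&(k2[:,2]<z+12)]
        q=q[abs(q[:,1])<45]
        if len(q): print('  z',z,len(q),'x',np.percentile(q[:,0],[0,5,25,50,75,95,100]).round())
A=np.concatenate([P[np.isfinite(P[:,0])] for P in Ps.values()])
def rect(p,nm):
    (c,s,a)=cv2.minAreaRect(p[:,:2].astype(np.float32)); print(nm,len(p),np.round(c,1),np.round(s,1),round(a,1),'z',np.median(p[:,2]).round(1))
for nm,c in [('tee',(430,10)),('ell',(420,-308))]:
    k=A[(np.hypot(A[:,0]-c[0],A[:,1]-c[1])<85)]
    for n,P in Ps.items():
        kk=P[(np.hypot(P[:,0]-c[0],P[:,1]-c[1])<85)]
        rect(kk[(kk[:,2]>46)&(kk[:,2]<60)],nm+' rib top '+n)
    rect(k[(k[:,2]>18)&(k[:,2]<60)],nm+' all')
```

```text
scene tube -240 1207 [ 613. -240.  260.] [ 642. -150.  289.]
scene tube -150 1170 [ 615. -150.  260.] [643. -60. 289.]
scene tube 60 1063 [618.  60. 260.] [646. 150. 289.]
scene tube 150 1062 [613. 150. 256.] [649. 240. 291.]
  z 239 37 x [553. 555. 556. 648. 649. 653. 654.]
  z 251 116 x [555. 556. 558. 649. 654. 656. 657.]
  z 263 284 x [555. 570. 640. 641. 648. 656. 657.]
  z 275 512 x [549. 621. 630. 635. 639. 642. 656.]
  z 287 194 x [533. 626. 648. 660. 673. 674. 675.]
  z 299 27 x [566. 663. 666. 669. 672. 674. 674.]
side tube -240 572 [ 605. -240.  260.] [ 631. -150.  287.]
side tube -150 483 [ 606. -150.  259.] [634. -61. 287.]
side tube 60 67 [610.  65. 266.] [634. 150. 287.]
side tube 150 300 [610. 150. 256.] [644. 240. 290.]
  z 239 19 x [542. 544. 549. 550. 551. 554. 555.]
  z 251 61 x [540. 542. 543. 548. 552. 613. 616.]
  z 263 162 x [540. 542. 550. 610. 612. 614. 654.]
  z 275 296 x [533. 543. 612. 618. 627. 646. 660.]
  z 287 228 x [523. 524. 541. 557. 653. 666. 671.]
  z 299 15 x [523. 527. 543. 565. 660. 666. 668.]
tee rib top scene 175 [445.6   7.6] [55.1 19.8] 35.5 z 49.7
tee rib top side 133 [440.5   4.8] [57.5 21.2] 36.5 z 48.9
tee all 1591 [ 4.331e+02 -1.000e-01] [101.4  92.9] 34.6 z 24.0
ell rib top scene 113 [ 408.4 -305.1] [22.2 36.2] 4.0 z 49.9
ell rib top side 249 [ 407.2 -316.1] [19.6 57.3] 6.2 z 49.3
ell all 1801 [ 421.6 -304.7] [77.8 98.1] 7.9 z 23.7
```

The fingers straddle the tube: it spans x 609–645 and the +x finger's inner face is at about 645. So I nudge +x, go straight up, then back off and turn.

```bash
python3 -m handwheel '[[0,0.010,0,0,0,0,0.085],[0,0,-0.04,0,0,0,0.085],[0,0,-0.04,0,0,0,0.085],[0,0,-0.04,0,0,0,0.085],[0,-0.04,0,0,0,0,0.085],[0,-0.04,0,0,0,-7,0.085],[0,0,0,0,0,-7,0.085],[0,0,0,0,0,-7,0.085]]' 40
python3 -m handwheel '[[0,0,0,0,0,-7,0.085],[0,0,0,0,0,-7,0.085],[0,0,0,0,0,-7,0.085],[0,0,0,0,0,-7,0.085],[0,0,0,0,0,-7,0.085],[0,0,0,0,0,-7,0.085],[0,0,0,0,0,-7,0.085],[0,0,0,0,0,-7,0.085]]'
python3 -m handwheel '[[0,0,0,0,0,-6,0.085],[0.03,0,0,0,0,0,0.085],[0,0,0,0,0,0,0.085]]'
cat > v.py <<'E'
from h import *; import sys
n=sys.argv[1]
im,d,P=cloud('wrist'); cv2.imwrite(f'pics/{n}.png',im); np.save(f'{n}P.npy',P); np.save(f'{n}I.npy',im)
s=r.sense(); print(s['time'],s['tool_pos'].round(1),s['tcp_rot'].round(2),s['joint_pos'].round(1),s['finger_gap'])
E
python3 v.py w1
```

```text
time: 0.77
tool_pos: [527.9, 0.2, 369.8]
tcp_rot: [-179.9, -0.0, 111.3]
ft_force: [0.5, -0.3, -0.2]
finger_gap: 85.0
grip_force: 0.0
time: 1.43
tool_pos: [529.8, 0.0, 369.7]
tcp_rot: [-180.0, -0.1, 167.3]
ft_force: [0.1, 0.9, 0.2]
finger_gap: 85.1
grip_force: 0.0
time: 1.68
tool_pos: [497.1, 4.2, 368.3]
tcp_rot: [-180.0, -0.3, 173.0]
ft_force: [-0.3, 0.2, 0.1]
finger_gap: 85.0
grip_force: 0.0
1.7333 [498.7   4.  369.3] [-1.80e+02 -1.20e-01  1.73e+02] [ -5.4  -9.2  89.5   0.   99.8 -88.4] 84.89879584932305
```

View pics/w1.png

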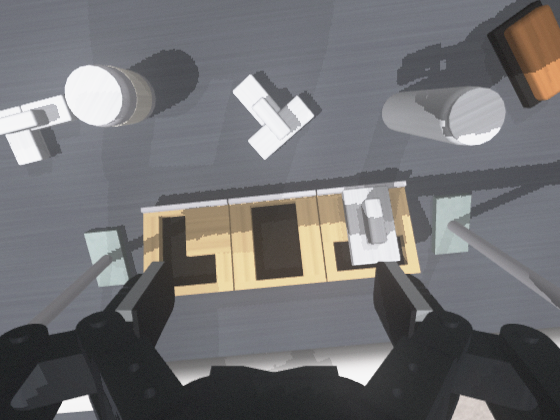

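The wrist view shows the tee at (275,115), the ell at (25,125), the bar at (372,222) on the left nest, the bar pocket at (276,240) and the ell pocket at (190,250). I now take a view square to the face.

```bash
python3 -m handwheel '[[0,0,0,0,0,-7,0.085],[0,0,0,0,-7,0,0.085],[0,0,0,0,-7,0,0.085],[0,0,0,0,-7,0,0.085],[0,0,0,0,-7,0,0.085],[0.008,-0.004,0.03,0,-2,0,0.085],[0.008,0,0.03,0,0,0,0.085],[0.008,0,0.03,0,0,0,0.085]]'
python3 -m handwheel '[[0.008,0,0.03,0,0,0,0.085],[0.008,0,0.03,0,0,0,0.085],[0.008,0,0.029,0,0,0,0.085],[0,0,0,0,0,0,0.085]]'
python3 v.py w2
```

```text
time: 2.4
tool_pos: [523.8, -0.7, 280.9]
tcp_rot: [-180.0, 30.3, 180.0]
ft_force: [0.5, -0.1, 0.0]
finger_gap: 85.0
grip_force: 0.0
time: 2.73
tool_pos: [544.2, 0.1, 183.3]
tcp_rot: [179.9, 29.4, 179.9]
ft_force: [-1.4, 0.0, -2.6]
finger_gap: 85.0
grip_force: 0.0
2.7833 [ 5.451e+02 -1.000e-01  1.867e+02] [179.92  29.57 179.95] [  -7.9  -26.   126.6    5.1   50.2 -100.1] 84.93989149365107
```

View pics/w2.png

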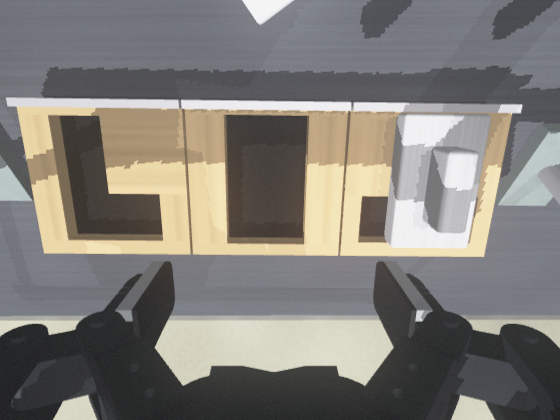

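The view is square to the face: pockets at x 50–162 (ell), 225–308 (bar) and 358–390 (what shows of the tee's). The bar's base spans (390–490,112–247) and its rib (428–475,148–235). Next I measure in face coordinates.

```bash
cat > face.py <<'E'
from h import *
P=np.load('w2P.npy'); I=np.load('w2I.npy')
sel=np.isfinite(P[...,0])&(P[...,0]>560)&(P[...,0]<664)&(abs(P[...,1])<185)&(P[...,2]>15)&(P[...,2]<95)
Q=P[sel]; n=np.array([-.5,0,.866]); c=np.array([612,0,55.])
for t in [6,3,2,1.5,1.5]:
    k=abs((Q-c)@n)<t; c=Q[k].mean(0); n=np.linalg.svd(Q[k]-c,full_matrices=False)[2][2]; n*=np.sign(n[2])
k=abs((Q-c)@n)<1.5; std=((Q[k]-c)@n).std()
E
python3 - <<'E'
from face import *
print('n',n.round(4),'tilt',np.degrees(np.arccos(n[2])),'heading',np.degrees(np.arctan2(-n[1],-n[0])),'std',std,len(k),k.sum())
th=np.arctan2(-n[1],-n[0]); 
yv=np.array([-np.sin(th),np.cos(th),0]); yv-=n*(yv@n); yv/=np.linalg.norm(yv); uv=np.cross(yv,n)
F=(P-np.array([612,0,55.])); U,Y,H=F@uv,F@yv,F@n-((c-[612,0,55])@n)
print('u',uv.round(3),'y',yv.round(4),'h off',((c-[612,0,55])@n))
face=(abs(H)<2)&sel
def edge(lo,hi,band,ax):   # per strip find gap edges containing mid
    out=[]
    A,B=(Y,U) if ax=='y' else (U,Y)
    for b in np.arange(band[0],band[1],2.):
        v=np.sort(A[face&(B>=b)&(B<b+2)&(A>lo)&(A<hi)])
        if len(v)<6: continue
        g=np.diff(v); i=g.argmax(); out.append((b+1,v[i],v[i+1]))
    o=np.array(out); l,h=np.median(o[:,1]),np.median(o[:,2]); 
    s=[np.polyfit(o[:,0],o[:,j],1)[0] for j in (1,2)]
    print(ax,'band',band,'gap',l.round(2),h.round(2),'mid',((l+h)/2).round(2),'w',(h-l).round(2),'slopes deg',np.degrees(s).round(2),'sd',o[:,1].std().round(2),o[:,2].std().round(2))
print('bar');edge(-60,60,(-40,40),'y');edge(-58,58,(-25,25),'u')
print('ell leg lower');edge(-182,-64,(-45,-5),'y');print('toe part');edge(-182,-64,(20,40),'y');
print('leg u');edge(-58,58,(-165,-142),'u');print('toe u');edge(-58,58,(-125,-100),'u')
print('face extents', np.percentile(Y[face],[.1,99.9]),np.percentile(U[face],[.1,99.9]))
b=sel&(Y>62)&(H>3)
print('hist H bar',np.histogram(H[b],bins=np.arange(0,70,4)))
for lo,hi in [(20,30),(47,56)]:
    m=b&(H>lo)&(H<hi); p=np.stack([U[m],Y[m]],1).astype(np.float32); print(lo,len(p),cv2.minAreaRect(p),np.median(H[m]))
    q=np.stack([U[m],Y[m],H[m]],1); q=q-q.mean(0); print(' normal',np.linalg.svd(q,full_matrices=False)[2][2].round(3))
E
```

```text
n [-0.4996  0.0073  0.8662] tilt 29.975238608887295 heading -0.8385411433570812 std 0.6226410389759698 60355 31673
u [ 0.866 -0.013  0.5  ] y [ 0.0146  0.9999 -0.    ] h off 2.8865087732870554
bar
y band (-40, 40) gap -38.07 26.11 mid -5.98 w 64.19 slopes deg [-0.14 -0.07] sd 0.19 0.21
u band (-25, 25) gap -57.55 46.33 mid -5.61 w 103.88 slopes deg [-42.97  -2.53] sd 35.38 2.07
ell leg lower
y band (-45, -5) gap -168.45 -130.86 mid -149.66 w 37.59 slopes deg [-0.73 -0.33] sd 0.28 0.29
toe part
y band (20, 40) gap -168.55 -90.91 mid -129.73 w 77.64 slopes deg [-0.73 -0.05] sd 0.19 0.21
leg u
u band (-165, -142) gap -55.72 44.11 mid -5.8 w 99.83 slopes deg [-127.59   -8.35] sd 38.98 2.45
toe u
u band (-125, -100) gap 4.01 44.23 mid 24.12 w 40.22 slopes deg [ 0.14 -0.16] sd 0.14 0.21
face extents [-185.07827432  178.93995939] [-60.5533308   56.84520227]
hist H bar (array([  14,    7,  187,  222,  236, 2831, 2268,  235,  219,  209,  159,
        138,  836,   29,    0,    0,    0]), array([ 0,  4,  8, 12, 16, 20, 24, 28, 32, 36, 40, 44, 48, 52, 56, 60, 64,
       68]))
20 5218 ((-4.907676696777344, 119.31201934814453), (60.71815872192383, 84.98712158203125), 89.84406280517578) 23.92507693533758
 normal [ 0.002 -0.006  1.   ]
47 898 ((-20.959625244140625, 119.02963256835938), (23.83089256286621, 20.419208526611328), 0.8521715998649597) 50.755911862179595
 normal [ 0.022 -0.076  0.997]
```

```bash
cat >> face.py <<'E'
th=np.arctan2(-n[1],-n[0]); yv=np.array([-np.sin(th),np.cos(th),0]); yv-=n*(yv@n); yv/=np.linalg.norm(yv); uv=np.cross(yv,n)
O=np.array([612,0,55.]); O=O+n*((c-O)@n)
def W(u,y,h): return O+u*uv+y*yv+h*n
SEAT={'bar':(-5.6,-6.0),'ell':(3.2,-144.7),'tee':(6.4,118.0)}
def go(pos,x,z):  # print tool-frame shift (m) and rotvec (deg) from the measured pose to the target
    s=r.sense(); A=rot(s); z=z/np.linalg.norm(z); y=np.cross(z,x); y/=np.linalg.norm(y); T=R.from_matrix(np.c_[np.cross(y,z),y,z])
    print('t',round(s['time'],2),'at',s['tool_pos'].round(1),'F',s['ft_force'].round(1),'gap',s['finger_gap'].round(1))
    print(' shift mm',A.inv().apply(np.array(pos)-s['tool_pos']).round(1),'rotvec',(A.inv()*T).as_rotvec(degrees=True).round(2),'joints',s['joint_pos'].round(0))
E
python3 - <<'E'
from face import *
print('tip',r.tip_reach,'seats',{k:W(*v,-15).round(1) for k,v in SEAT.items()})
F=P-O;U,Y,H=F@uv,F@yv,F@n
rows,cols=np.mgrid[0:420,0:560]
b=(Y>62)&(Y<180)&(U>-70)&(U<70)&(rows<255)
for lo,hi in [(21,27),(48,55)]:
    m=b&(H>lo)&(H<hi); p=np.stack([U[m],Y[m]],1).astype(np.float32); print('bar',lo,len(p),cv2.minAreaRect(p),np.median(H[m]))
    q=np.stack([U[m],Y[m],H[m]],1); q=q-q.mean(0); print(' normal',np.linalg.svd(q,full_matrices=False)[2][2].round(3))
P1=np.load('w1P.npy')
m=(np.hypot(P1[...,0]-432,P1[...,1]-3)<80)
print('bench',np.nanmedian(P1[...,2][(abs(P1[...,2])<8)&m]))
for lo,hi in [(20,28),(46,55),(20,55)]:
    p=P1[m&(P1[...,2]>lo)&(P1[...,2]<hi)]; print('tee',lo,len(p),cv2.minAreaRect(p[:,:2].astype(np.float32)),np.median(p[:,2]))
m=(np.hypot(P1[...,0]-420,P1[...,1]+305)<80)
for lo,hi in [(20,28),(46,55),(20,55)]:
    p=P1[m&(P1[...,2]>lo)&(P1[...,2]<hi)]; print('ell',lo,len(p),cv2.minAreaRect(p[:,:2].astype(np.float32)),np.median(p[:,2]))
E
```

```text
tip 19.0 seats {'bar': array([613.1,  -6. ,  41.7]), 'ell': array([ 618.7, -144.8,   46.1]), 'tee': array([625.3, 117.8,  47.7])}
bar 21 7244 ((-10.65871810913086, 119.36042785644531), (60.748416900634766, 99.44733428955078), 89.93344116210938) 23.92148863473976
 normal [-0.    -0.003  1.   ]
bar 48 2514 ((-10.377876281738281, 119.07899475097656), (55.87736892700195, 20.46640396118164), 0.3220292627811432) 50.786365616401966
 normal [-0.001 -0.039  0.999]
bench -0.11472536857104387
tee 20 2323 ((435.7967834472656, 1.1948165893554688), (95.9777603149414, 89.77603912353516), 34.41883087158203) 23.71089183477318
tee 46 719 ((445.689697265625, 7.857944488525391), (55.848411560058594, 19.980201721191406), 34.50408935546875) 50.60028892560456
tee 20 3048 ((435.7967834472656, 1.1948165893554688), (95.9777603149414, 89.77603912353516), 34.41883087158203) 24.108252727362327
ell 20 1878 ((424.66241455078125, -302.91473388671875), (74.03787231445312, 96.76933288574219), 6.523178577423096) 23.475105655293305
ell 46 639 ((410.70587158203125, -311.0223388671875), (19.967500686645508, 51.72208023071289), 6.8315935134887695) 50.333243182791705
ell 20 2713 ((424.66241455078125, -302.91473388671875), (74.03787231445312, 96.76933288574219), 6.523178577423096) 24.048746115521453
```

Run:
```python
from face import *
for n_ in ['scene','side']:
    q=np.load(f'{n_}P.npy').reshape(-1,3); q=q[np.isfinite(q[:,0])]
    q=q[(np.hypot(q[:,0]-455,q[:,1]-185)<60)]
    for a,b in [(30,100),(100,150),(165,185),(186,200)]:
        p=q[(q[:,2]>a)&(q[:,2]<b)]; print(n_,a,len(p),p.min(0).round() if len(p) else '',p.max(0).round() if len(p) else '')
q=np.load('w1P.npy').reshape(-1,3); q=q[(np.hypot(q[:,0]-455,q[:,1]-185)<60)&(q[:,2]>30)]
for a,b in [(30,150),(165,185),(186,200)]:
    p=q[(q[:,2]>a)&(q[:,2]<b)]; print('w1',a,len(p),p.min(0).round() if len(p) else '',p.max(0).round() if len(p) else '')
go(W(2,119.2,110),-uv,-n); go(W(2,119.2,45),-uv,-n)
```

```text
scene 30 564 [449. 157.  30.] [487. 207. 100.]
scene 100 157 [453. 158. 100.] [486. 207. 150.]
scene 165 197 [447. 157. 165.] [485. 206. 185.]
scene 186 285 [436. 160. 186.] [483. 208. 192.]
side 30 482 [429. 153.  30.] [481. 193. 100.]
side 100 384 [430. 152. 100.] [481. 193. 150.]
side 165 170 [429. 154. 165.] [482. 193. 185.]
side 186 161 [432. 157. 186.] [481. 208. 191.]
w1 30 1771 [434. 158.  30.] [484. 185. 150.]
w1 165 820 [434. 158. 165.] [485. 193. 185.]
w1 186 2567 [436. 160. 186.] [483. 209. 192.]Traceback (most recent call last):
  File "<stdin>", line 10, in <module>
  File "face.py", line 14, in go
    print('t',round(s['time'],2),'at',s['tool_pos'].round(1),'F',s['ft_force'].round(1),'gap',s['finger_gap'].round(1))
                                                                                              ^^^^^^^^^^^^^^^^^^^^^
AttributeError: 'float' object has no attribute 'round'
```

```bash
sed -i "s/s\['finger_gap'\].round(1)/round(float(s['finger_gap']),1)/" face.py
python3 - <<'E'
from face import *
go(W(2,119.2,110),-uv,-n); go(W(2,119.2,45),-uv,-n)
E
```

```text
t 2.78 at [ 5.451e+02 -1.000e-01  1.867e+02] F [-0.3 -0.4  0.4] gap 84.9
 shift mm [  4.2 120.   35.6] rotvec [ 0.47 -0.41  0.68] joints [  -8.  -26.  127.    5.   50. -100.]
t 2.78 at [ 5.451e+02 -1.000e-01  1.867e+02] F [-0.3 -0.4  0.4] gap 84.9
 shift mm [  3.7 119.5 100.6] rotvec [ 0.47 -0.41  0.68] joints [  -8.  -26.  127.    5.   50. -100.]
```

```bash
python3 -m handwheel '[[0.004,0.03,0,0.5,-0.4,0.7,0.05],[0,0.03,0,0,0,0,0.05],[0,0.03,0.018,0,0,0,0.05],[0,0.03,0.018,0,0,0,0.05],[0,0,0.02,0,0,0,0.05],[0,0,0,0,0,0,0.05],[0,0,0,0,0,0,0.05]]'
python3 - <<'E'
from face import *
go(W(2,119.2,45),-uv,-n)
E
```

```text
time: 3.37
tool_pos: [573.7, 119.6, 141.7]
tcp_rot: [-179.9, 30.4, 179.2]
ft_force: [0.3, -0.5, 0.2]
finger_gap: 49.9
grip_force: 0.0
t 3.37 at [573.7 119.6 141.7] F [ 0.3 -0.5  0.2] gap 49.9
 shift mm [ 7.   0.3 47.2] rotvec [-0.07  0.42  0.06] joints [ 10. -14. 123.  -8.  42. -74.]
```

```bash
python3 -m handwheel '[[0.007,0,0.016,0,0.4,0,0.05],[0,0,0.016,0,0,0,0.05],[0,0,0.014,0,0,0,0.05],[0,0,0,0,0,0,0.05],[0,0,0,0,0,0,0.05]]'
python3 - <<'E'
from face import *
go(W(2,119.2,45),-uv,-n)
E
```

```text
time: 3.78
tool_pos: [591.0, 117.9, 98.9]
tcp_rot: [-179.9, 30.1, 179.1]
ft_force: [-0.0, -0.3, -0.3]
finger_gap: 50.0
grip_force: 0.0
t 3.78 at [591.  117.9  98.9] F [-0.  -0.3 -0.3] gap 50.0
 shift mm [0.3 1.6 1.5] rotvec [-0.12  0.08 -0.06] joints [  9.  -7. 122.  -9.  36. -74.]
```

Close the fingers, then lift square to the face.

```bash
python3 -m handwheel '[[0,0.0015,0.001,0,0,0,0.05],[0,0,0,0,0,0,0.015],[0,0,0,0,0,0,0.015],[0,0,0,0,0,0,0.015],[0,0,0,0,0,0,0.015],[0,0,0,0,0,0,0.015],[0,0,0,0,0,0,0.015]]' 80
python3 -m handwheel '[[0,0,-0.02,0,0,0,0.015],[0,0,-0.02,0,0,0,0.015],[0,0,-0.02,0,0,0,0.015],[0,0,0,0,0,0,0.015],[0,0,0,0,0,0,0.015]]'
python3 - <<'E'
from face import *
go(W(2,119.2,45),-uv,-n)
E
```

```text
time: 4.37
tool_pos: [591.3, 120.5, 97.9]
tcp_rot: [-179.9, 30.1, 179.2]
ft_force: [-8.3, -1.8, 10.0]
finger_gap: 18.7
grip_force: 77.7
time: 4.78
tool_pos: [561.0, 121.1, 149.2]
tcp_rot: [-179.9, 30.1, 179.2]
ft_force: [-0.3, -0.0, -4.5]
finger_gap: 18.3
grip_force: 80.2
t 4.78 at [561.  121.1 149.2] F [-0.3 -0.  -4.5] gap 18.3
 shift mm [-0.5 -1.1 60. ] rotvec [-0.05  0.12  0.03] joints [ 11. -17. 124.  -8.  43. -74.]
```

```bash
python3 -m handwheel '[[0,-0.03,0,0,0,0,0.015],[0,-0.03,0,0,0,0,0.015],[0,-0.03,0,0,0,0,0.015],[0,-0.03,0,0,0,0,0.015],[0,-0.005,0,0,0,0,0.015],[0,0,0,0,0,0,0.015],[0,0,0,0,0,0,0.015]]'
python3 v.py w3
python3 - <<'E'
from face import *
def fc(p): d=np.array(p)-O; return np.array([d@uv,d@yv,d@n]).round(1)
print('grasp',fc([591.3,120.5,97.9]),'now',fc(r.sense()['tool_pos']))
s=r.sense(); P3=np.load('w3P.npy'); F=P3-O; U,Y,H=F@uv,F@yv,F@n
L=(P3-s['tool_pos'])@rot(s).as_matrix()   # tool frame
m=(abs(L[...,1])<45)&(abs(L[...,0])<80)&(L[...,2]>10)&(L[...,2]<35)
print(np.histogram(L[m][:,2],bins=np.arange(10,36,1)))
p=L[m&(abs(L[...,2]-np.median(L[m][:,2]))<2.5)]; print('bar base top in tool',cv2.minAreaRect(p[:,:2].astype(np.float32)),np.median(p[:,2]),'x range',np.percentile(p[:,0],[.5,99.5]))
E
```

```text
time: 5.37
tool_pos: [558.4, -4.4, 147.0]
tcp_rot: [-179.9, 29.9, 179.1]
ft_force: [-0.3, 0.4, -3.4]
finger_gap: 18.7
grip_force: 80.6
5.4167 [558.5  -3.6 147.2] [-179.94   29.88  179.15] [ -7.7 -20.7 127.2   4.9  43.9 -99.5] 18.522600356745432
grasp [  2.  120.2  45.5] now [ -0.3  -4.4 103.7]
(array([  79,   69,   72,   59,   53,   36,   26,   34,   23,   19,  364,
       4422, 7298, 1890,  251,   43,    2,   10,   33,   56,   25,    2,
          0,    0,    0]), array([10, 11, 12, 13, 14, 15, 16, 17, 18, 19, 20, 21, 22, 23, 24, 25, 26,
       27, 28, 29, 30, 31, 32, 33, 34, 35]))
bar base top in tool ((12.263324737548828, -0.666107177734375), (99.8908462524414, 60.0649299621582), 0.17443811893463135) 22.274685511649803 x range [-35.87989948  62.09322047]
```

View pics/w3.png

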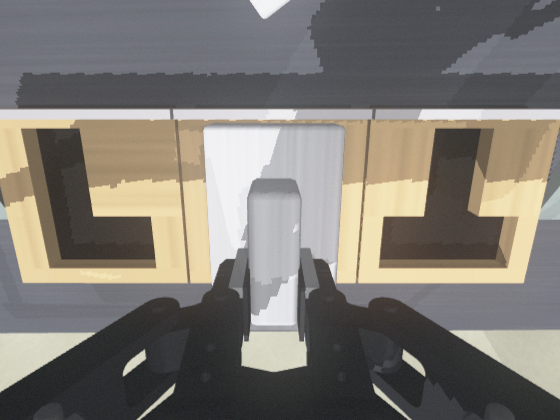

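The view shows the bar held straight, its base at (207–345,125–…), with the tee pocket open at (380–530,128–268). I go to just above the bar pocket and also check the tee pocket's rims.

Run:
```python
from face import *
P3=np.load('w3P.npy'); F=P3-O; U,Y,H=F@uv,F@yv,F@n
rows=np.mgrid[0:420,0:560][0]
fm=(Y>62)&(Y<178)&(abs(U)<62)&(rows<285); h0=np.median(H[fm&(abs(H)<3)]); face=fm&(abs(H-h0)<2); print('face h now',h0)
def gap(ax,lo,hi,b0,b1):
    A,B=(Y,U) if ax=='y' else (U,Y); o=[]
    for b in np.arange(b0,b1,2.):
        v=np.sort(A[face&(B>=b)&(B<b+2)&(A>lo)&(A<hi)])
        if len(v)>5: i=np.diff(v).argmax(); o.append((v[i],v[i+1]))
    print(ax,np.median(o,0).round(2))
gap('y',62,178,-45,-5); gap('y',62,178,15,38); gap('u',-58,58,80,95); gap('u',-58,58,140,158)
go(W(6.7,-5.3,51),-uv,-n)
```

```text
face h now -0.0039295842578399645
y [ 99.06 136.44]
y [ 70.87 164.26]
u [ 4.86 44.44]
u [ 4.97 44.71]
t 5.42 at [558.5  -3.6 147.2] F [ 0.4 -0.3 -3.5] gap 18.5
 shift mm [-7.1 -0.8 52.7] rotvec [-0.06 -0.1  -0.01] joints [ -8. -21. 127.   5.  44. -99.]
```

```bash
sed -i "s/(6.4,118.0)/(6.7,117.7)/" face.py; python3 -m handwheel '[[-0.007,-0.001,0.013,0,0,0,0.015],[0,0,0.015,0,0,0,0.015],[0,0,0.013,0,0,0,0.015],[0,0,0.012,0,0,0,0.015],[0,0,0,0,0,0,0.015],[0,0,0,0,0,0,0.015]]'
python3 - <<'E'
from face import *
go(W(6.7,-5.3,31),-uv,-n)
E
```

```text
time: 5.92
tool_pos: [590.7, -4.1, 104.7]
tcp_rot: [-179.9, 29.8, 179.3]
ft_force: [-0.0, 1.1, -4.4]
finger_gap: 18.6
grip_force: 80.4
t 5.92 at [590.7  -4.1 104.7] F [-0.   1.1 -4.4] gap 18.6
 shift mm [-0.3 -0.9 19.7] rotvec [-0.   -0.15  0.11] joints [  -7.  -11.  124.    5.   37. -100.]
```

```bash
python3 -m handwheel '[[-0.0003,-0.0009,0.004,0,0,0,0.015],[0,0,0.004,0,0,0,0.015],[0,0,0.004,0,0,0,0.015],[0,0,0.003,0,0,0,0.015],[0,0,0,0,0,0,0.015]]'
python3 - <<'E'
from face import *
go(W(6.7,-5.3,31),-uv,-n)
E
```

```text
time: 6.33
tool_pos: [598.8, -6.6, 93.1]
tcp_rot: [-179.9, 29.9, 179.2]
ft_force: [-14.5, -0.7, 8.2]
finger_gap: 18.5
grip_force: 84.7
t 6.33 at [598.8  -6.6  93.1] F [-14.5  -0.7   8.2] gap 18.5
 shift mm [1.  1.5 5.7] rotvec [-0.07 -0.06  0.03] joints [  -7.   -8.  123.    6.   35. -100.]
```

```bash
python3 -m handwheel '[[0.001,0.001,0,0,0,0,0.015],[0,0,0.002,0,0,0,0.015],[0,0,0.002,0,0,0,0.015],[0,0,0.001,0,0,0,0.015],[0,0,0,0,0,0,0.015]]'
python3 - <<'E'
from face import *
go(W(6.7,-5.3,31),-uv,-n)
E
```

```text
time: 6.75
tool_pos: [600.6, -5.9, 90.0]
tcp_rot: [-179.9, 30.0, 179.2]
ft_force: [-10.6, 3.6, 5.3]
finger_gap: 18.3
grip_force: 90.3
t 6.75 at [600.6  -5.9  90. ] F [-10.6   3.6   5.3] gap 18.3
 shift mm [0.9 0.8 2.1] rotvec [-0.09 -0.01  0.04] joints [  -7.   -7.  123.    5.   35. -100.]
```

Going down with low force; about 2 mm left.

```bash
python3 -m handwheel '[[0.0005,0,0.002,0,0,0,0.015],[0,0,0.001,0,0,0,0.015],[0,0,0,0,0,0,0.015]]'
python3 - <<'E'
from face import *
go(W(6.7,-5.3,31),-uv,-n)
E
```

```text
time: 7.0
tool_pos: [603.5, -6.0, 88.2]
tcp_rot: [-179.9, 30.2, 179.2]
ft_force: [-11.8, 0.0, 13.7]
finger_gap: 18.3
grip_force: 96.2
t 7.0 at [603.5  -6.   88.2] F [-11.8   0.   13.7] gap 18.3
 shift mm [ 2.6  0.8 -0.9] rotvec [-0.1   0.22  0.03] joints [  -7.   -7.  123.    6.   34. -100.]
```

```bash
python3 -m handwheel '[[0,0,0,0,0,0,0.045],[0,0,0,0,0,0,0.045],[0,0,0,0,0,0,0.045],[0,0,-0.02,0,0,0,0.045],[0,0,-0.03,0,0,0,0.06],[0,0,-0.03,0,0,0,0.06],[0,0,-0.03,0,0,0,0.06],[0,0,0,0,0,0,0.06]]'
python3 v.py w4
cat > chk.py <<'E'
from face import *; import sys
P4=np.load(sys.argv[1]+'P.npy'); F=P4-O; U,Y,H=F@uv,F@yv,F@n; rows=np.mgrid[0:420,0:560][0]
for k,(u,y) in SEAT.items():
    m=(abs(U-u)<70)&(abs(Y-y)<62)&(H>4)&(H<60); a=m&(H>30)&(H<41)
    if a.sum()<100: continue
    p=np.stack([U[a],Y[a],H[a]],1); q=p-p.mean(0); print(k,'rib',[np.round(v,1) for v in cv2.minAreaRect(p[:,:2].astype(np.float32))],'seat',(u,y),'h',np.median(p[:,2]).round(1),'want 36')
    b=m&(H>5)&(H<14); p=np.stack([U[b],Y[b],H[b]],1)
    q=p-p.mean(0); print('  base h',np.median(p[:,2]).round(1),'want 9 normal',np.linalg.svd(q,full_matrices=False)[2][2].round(3))
E
python3 chk.py w4
```

```text
time: 7.67
tool_pos: [548.9, -5.1, 188.4]
tcp_rot: [-179.8, 30.6, 179.2]
ft_force: [1.8, -0.4, 2.2]
finger_gap: 60.2
grip_force: 0.0
7.7167 [549.   -5.1 186.1] [-179.84   30.49  179.22] [ -8.1 -26.  126.9   4.7  48.8 -99.5] 59.887261264230844
bar rib [array([-4.6, -5.8]), array([19.7, 55.2]), np.float64(89.4)] seat (-5.6, -6.0) h 35.8 want 36
  base h 9.0 want 9 normal [-0. -0. -1.]
```

Run:
```python
from face import *
a=np.radians(34.5); tx=-np.array([np.cos(a),np.sin(a),0])
go((445.7,7.9,120),tx,np.array([0,0,-1.]));
```

```text
t 7.72 at [549.   -5.1 186.1] F [ 0.9 -0.8 -0.5] gap 59.9
 shift mm [122.7  11.6   4.4] rotvec [ -9.54  29.46 -34.48] joints [ -8. -26. 127.   5.  49. -99.]
```

```bash
python3 -m handwheel '[[0.035,0.004,-0.01,0,0,0,0.06],[0.035,0.004,0.005,-1.36,4.21,-4.93,0.06],[0.03,0.004,0,-1.36,4.21,-4.93,0.06],[0,0,0,-1.36,4.21,-4.93,0.06],[0,0,0,-1.36,4.21,-4.93,0.06],[0,0,0,-1.36,4.21,-4.93,0.06],[0,0,0,-1.36,4.21,-4.93,0.06],[0,0,0,-1.36,4.21,-4.93,0.06]]'
python3 -m handwheel '[[0,0,0,0,0,0,0.06],[0,0,0,0,0,0,0.06]]'
python3 - <<'E'
from face import *
im,d,Q=cloud('wrist'); rr=np.mgrid[0:420,0:560][0]
for c,nm in [((440,5),'tee'),((420,-305),'ell')]:
    m=np.hypot(Q[...,0]-c[0],Q[...,1]-c[1])<80
    for lo,hi in [(20,28),(46,55)]:
        p=Q[m&(Q[...,2]>lo)&(Q[...,2]<hi)]
        if len(p)>50: print(nm,lo,len(p),cv2.minAreaRect(p[:,:2].astype(np.float32)),np.median(p[:,2]))
a=np.radians(34.5); tx=-np.array([np.cos(a),np.sin(a),0])
go((445.7,7.9,45),tx,np.array([0,0,-1.]));
E
```

```text
time: 8.38
tool_pos: [457.1, 5.6, 136.3]
tcp_rot: [179.6, -0.6, -145.3]
ft_force: [0.2, 0.2, 1.2]
finger_gap: 60.1
grip_force: 0.0
time: 8.55
tool_pos: [456.9, 6.3, 135.4]
tcp_rot: [179.6, -0.4, -145.5]
ft_force: [-0.4, -0.2, 0.3]
finger_gap: 60.1
grip_force: 0.0
tee 20 7388 ((435.6588439941406, 1.2218093872070312), (94.75666809082031, 90.125244140625), 34.2230224609375) 23.74370504535092
tee 46 2566 ((445.1675720214844, 7.945625305175781), (55.46010971069336, 19.580852508544922), 34.344139099121094) 50.62970935173075
t 8.6 at [456.6   6.2 135.8] F [-0.6  0.5  0.3] gap 60.0
 shift mm [ 7.4  7.  90.9] rotvec [ 0.36 -0.37 -0.08] joints [  -6.  -10.  115.    0.   76. -130.]
```

```bash
python3 -m handwheel '[[0.007,0.007,0.03,0,0,0,0.06],[0,0,0.03,0,0,0,0.05],[0,0,0.022,0,0,0,0.05],[0,0,0.006,0,0,0,0.05],[0,0,0,0,0,0,0.05],[0,0,0,0,0,0,0.05]]'
python3 - <<'E'
from face import *
a=np.radians(34.4); tx=-np.array([np.cos(a),np.sin(a),0])
go((445.4,7.9,45),tx,np.array([0,0,-1.]));
E
```

```text
time: 9.1
tool_pos: [446.5, 7.6, 50.1]
tcp_rot: [179.7, -0.3, -145.5]
ft_force: [-0.0, 0.2, 0.5]
finger_gap: 49.9
grip_force: 0.0
t 9.1 at [446.5   7.6  50.1] F [-0.   0.2  0.5] gap 49.9
 shift mm [0.8 0.8 5.1] rotvec [ 0.27 -0.31  0.06] joints [  -6.   -5.  120.    0.   65. -130.]
```

```bash
python3 -m handwheel '[[0.0008,0.0008,0.0045,0.3,-0.3,0,0.05],[0,0,0,0,0,0,0.015],[0,0,0,0,0,0,0.015],[0,0,0,0,0,0,0.015],[0,0,0,0,0,0,0.015],[0,0,0,0,0,0,0.015],[0,0,0,0,0,0,0.015]]' 80
python3 -m handwheel '[[0,0,-0.02,0,0,0,0.015],[0,0,-0.035,0,0,0,0.015],[0,0,-0.035,0,0,0,0.015],[0,0,-0.035,0,0,0,0.015],[0,0,-0.02,0,0,0,0.015]]'
python3 - <<'E'
from face import *
go(W(6.7,60,130),-uv,-n)
E
```

```text
time: 9.68
tool_pos: [446.1, 7.9, 45.9]
tcp_rot: [-179.9, -0.0, -145.5]
ft_force: [-2.0, 0.3, 7.4]
finger_gap: 18.8
grip_force: 80.4
time: 10.1
tool_pos: [446.4, 8.0, 193.6]
tcp_rot: [-179.9, 0.1, -145.5]
ft_force: [0.3, -0.2, -4.7]
finger_gap: 18.3
grip_force: 79.7
t 10.1 at [446.4   8.  193.6] F [ 0.3 -0.2 -4.7] gap 18.3
 shift mm [-117.2  -16.4   20.3] rotvec [  9.16 -28.88  34.57] joints [  -6.  -15.  113.   -0.   82. -130.]
```

```bash
python3 -m handwheel '[[0,0,0,1.31,-4.13,4.94,0.015],[0,0,0,1.31,-4.13,4.94,0.015],[0,0,0,1.31,-4.13,4.94,0.015],[0,0,0,1.31,-4.13,4.94,0.015],[0,0,0,1.31,-4.13,4.94,0.015],[0,0,0,1.31,-4.13,4.94,0.015],[0,0,0,1.31,-4.13,4.94,0.015],[0,0,0,0,0,0,0.015]]'
python3 - <<'E'
from face import *
go(W(6.7,117.7,115),-uv,-n)
E
```

```text
time: 10.77
tool_pos: [442.5, 8.6, 185.3]
tcp_rot: [179.9, 29.6, 178.9]
ft_force: [-0.4, -0.4, -6.6]
finger_gap: 18.5
grip_force: 79.4
t 10.77 at [442.5   8.6 185.3] F [-0.4 -0.4 -6.6] gap 18.5
 shift mm [-88.5 112.   79.2] rotvec [ 0.   -0.35 -0.26] joints [ -9. -51. 141.   4.  60. -99.]
```

```bash
python3 -m handwheel '[[-0.02,0,0.02,0,0,0,0.015],[-0.03,0,0.02,0,0,0,0.015],[-0.03,0,0.02,0,0,0,0.015],[-0.008,0.03,0.015,0,0,0,0.015],[0,0.035,0,0,0,0,0.015],[0,0.035,0,0,0,0,0.015],[0,0.012,0,0,0,0,0.015],[0,0,0,0,0,0,0.015]]'
python3 v.py w5
cat > held.py <<'E'
from face import *; import sys
s=r.sense(); Q=np.load(sys.argv[1]+'P.npy'); L=(Q-s['tool_pos'])@rot(s).as_matrix()
p=L[(abs(L[...,1])<70)&(abs(L[...,0])<80)&(L[...,2]>18)&(L[...,2]<26)]
print('held base top in tool',cv2.minAreaRect(p[:,:2].astype(np.float32)),np.median(p[:,2]))
q=p-p.mean(0); print(np.linalg.svd(q,full_matrices=False)[2][2].round(3))
E
python3 held.py w5
python3 - <<'E'
from face import *
go(W(6.7,117.7,115),-uv,-n)
E
```

```text
time: 11.43
tool_pos: [556.1, 121.5, 167.8]
tcp_rot: [-179.9, 29.5, 179.5]
ft_force: [-0.1, 0.5, -3.7]
finger_gap: 18.3
grip_force: 80.6
11.4833 [556.1 120.1 167.8] [-179.89   29.56  179.52] [ 10.3 -18.8 123.4  -7.5  46.6 -75.4] 18.725391588337594
held base top in tool ((17.420257568359375, 1.6287345886230469), (85.86363220214844, 90.1441650390625), 0.12422094494104385) 23.00582844888735
[-0.003 -0.002 -1.   ]
t 11.48 at [556.1 120.1 167.8] F [ 0.3 -1.1 -4.4] gap 18.7
 shift mm [-0.3 -1.6  8.7] rotvec [ 0.06 -0.42  0.31] joints [ 10. -19. 123.  -7.  47. -75.]
```

View pics/w5.png

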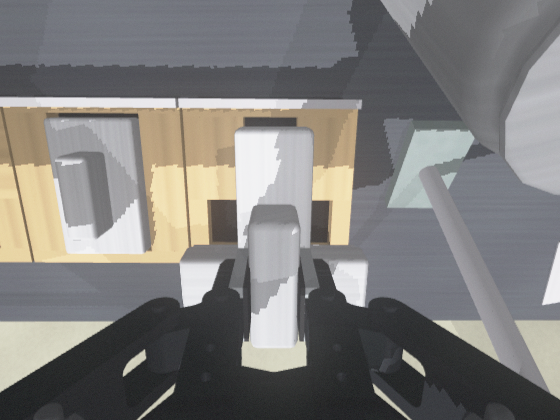

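The tee is held straight over its pocket: stem (237–312,130–…), pocket showing at (210–330,200–242). The bar sits flush in the middle nest.

```bash
python3 -m handwheel '[[0,-0.0015,0.02,0,-0.4,0.3,0.015],[0,0,0.02,0,0,0,0.015],[0,0,0.02,0,0,0,0.015],[0,0,0.007,0,0,0,0.015],[0,0,0,0,0,0,0.015],[0,0,0,0,0,0,0.015]]'
cat > held.py <<'E'
from face import *
s=r.sense(); im,d,Q=cloud('wrist'); L=(Q-s['tool_pos'])@rot(s).as_matrix()
p=L[(abs(L[...,1])<70)&(abs(L[...,0])<80)&(L[...,2]>18)&(L[...,2]<26)]
print('held base top in tool',cv2.minAreaRect(p[:,:2].astype(np.float32)),np.median(p[:,2]))
st=p[p[:,0]>30]; print('stem y',np.percentile(st[:,1],[1,99]).round(1),'x end',np.percentile(st[:,0],99.8).round(1))
E
python3 held.py
python3 - <<'E'
from face import *
go(W(7,117.7,31),-uv,-n)
E
```

```text
time: 11.98
tool_pos: [589.6, 115.5, 110.4]
tcp_rot: [179.9, 30.1, 178.8]
ft_force: [-0.1, 0.9, -3.8]
finger_gap: 18.2
grip_force: 80.5
held base top in tool ((17.552207946777344, 0.37288665771484375), (85.66309356689453, 90.07261657714844), 0.4666471779346466) 23.030773083423778
stem y [-16.3  16.7] x end 60.3
t 12.03 at [590.1 115.8 111.5] F [ 0.4 -0.1 -3.8] gap 18.5
 shift mm [ 0.9  2.2 26.9] rotvec [-0.03  0.19 -0.32] joints [  9.  -9. 122.  -8.  38. -75.]
```

```bash
python3 -m handwheel '[[0.0009,0.0019,0.004,0,0.2,-0.3,0.015],[0,0,0.006,0,0,0,0.015],[0,0,0,0,0,0,0.015],[0,0,0,0,0,0,0.015]]'
python3 - <<'E'
from face import *
go(W(7,117.4,32),-uv,-n)
E
```

```text
time: 12.37
tool_pos: [594.0, 118.3, 101.7]
tcp_rot: [180.0, 30.0, 179.2]
ft_force: [0.2, 0.2, -4.7]
finger_gap: 18.7
grip_force: 80.6
t 12.37 at [594.  118.3 101.7] F [ 0.2  0.2 -4.7] gap 18.7
 shift mm [-0.7 -0.6 15.5] rotvec [ 0.01 -0.01 -0.  ] joints [  9.  -7. 121.  -8.  36. -74.]
```

```bash
python3 -m handwheel '[[-0.0007,-0.0006,0.004,0,0,0,0.015],[0,0,0.004,0,0,0,0.015],[0,0,0,0,0,0,0.015]]'
python3 - <<'E'
from face import *
go(W(7,117.4,32),-uv,-n)
E
```

```text
time: 12.62
tool_pos: [598.6, 117.5, 94.5]
tcp_rot: [180.0, 29.9, 179.1]
ft_force: [-0.2, 0.1, -5.0]
finger_gap: 18.8
grip_force: 80.6
t 12.62 at [598.6 117.5  94.5] F [-0.2  0.1 -5. ] gap 18.8
 shift mm [-0.3  0.1  6.9] rotvec [-0.   -0.03 -0.01] joints [  9.  -5. 121.  -9.  36. -74.]
```

No contact, already 8 mm in the pocket; on to the floor.

```bash
python3 -m handwheel '[[-0.0003,0,0.003,0,0,0,0.015],[0,0,0.002,0,0,0,0.015],[0,0,0.0015,0,0,0,0.015],[0,0,0.001,0,0,0,0.015],[0,0,0,0,0,0,0.015]]'
python3 - <<'E'
from face import *
go(W(7,117.4,32),-uv,-n)
E
```

```text
time: 13.03
tool_pos: [602.7, 117.5, 88.8]
tcp_rot: [180.0, 30.0, 179.1]
ft_force: [-0.0, 0.0, -4.7]
finger_gap: 18.2
grip_force: 80.6
t 13.03 at [602.7 117.5  88.8] F [-0.   0.  -4.7] gap 18.2
 shift mm [ 0.4  0.  -0.1] rotvec [ 0.   -0.   -0.01] joints [  9.  -4. 120.  -9.  35. -74.]
```

```bash
python3 -m handwheel '[[0,0,0.001,0,0,0,0.015],[0,0,0.0008,0,0,0,0.015],[0,0,0,0,0,0,0.015]]'
python3 -m handwheel '[[0,0,0,0,0,0,0.045],[0,0,0,0,0,0,0.045],[0,0,0,0,0,0,0.045],[0,0,-0.02,0,0,0,0.045],[0,0,-0.03,0,0,0,0.06],[0,0,-0.03,0,0,0,0.06],[0,0,-0.03,0,0,0,0.06],[0,0,0,0,0,0,0.06]]'
python3 v.py w6; python3 chk.py w6
python3 - <<'E'
from face import *
a=np.radians(-83.3); tx=-np.array([np.cos(a),np.sin(a),0])
go((500,-20,190),tx,np.array([0,0,-1.])); go((410.5,-308,190),tx,np.array([0,0,-1.]))
Q=np.load('w1P.npy'); m=np.hypot(Q[...,0]-420,Q[...,1]+305)<80
p=Q[m&(Q[...,2]>20)&(Q[...,2]<28)]; e=np.array([np.cos(a),np.sin(a)]); f=np.array([-e[1],e[0]])
X=p[:,:2]@e;Yl=p[:,:2]@f
b=cv2.minAreaRect(p[:,:2].astype(np.float32)); print(b)
xm=np.percentile(X,99.7);ym=np.percentile(Yl,.3);yM=np.percentile(Yl,99.7)
o=(xm-39)*e+((ym+22+yM-52)/2)*f; print('ell origin',o,yM-ym,xm-X.min())
E
```

```text
time: 13.28
tool_pos: [602.9, 117.6, 88.7]
tcp_rot: [-180.0, 29.9, 179.2]
ft_force: [-34.2, -2.7, 27.0]
finger_gap: 18.8
grip_force: 86.8
time: 13.95
tool_pos: [550.7, 119.1, 190.5]
tcp_rot: [179.9, 30.6, 179.1]
ft_force: [0.6, 0.6, 1.1]
finger_gap: 60.3
grip_force: 0.0
14.0 [550.8 119.  188.3] [179.87  30.5  179.11] [ 10.4 -21.9 123.8  -7.5  48.3 -75.3] 60.17245050629581
bar rib [array([-4.4, -5.4]), array([20.4, 55.6]), np.float64(90.0)] seat (-5.6, -6.0) h 35.6 want 36
  base h 8.9 want 9 normal [0.    0.003 1.   ]
tee rib [array([  6.3, 117.5]), array([55.2, 20. ]), np.float64(0.6)] seat (6.7, 117.7) h 35.7 want 36
  base h 8.8 want 9 normal [ 0. -0. -1.]
t 14.0 at [550.8 119.  188.3] F [ 1.   0.6 -0.1] gap 60.2
 shift mm [  41.  -139.7  -26.5] rotvec [22.   24.92 80.35] joints [ 10. -22. 124.  -7.  48. -75.]
t 14.0 at [550.8 119.  188.3] F [ 1.   0.6 -0.1] gap 60.2
 shift mm [ 114.3 -428.9  -70.3] rotvec [22.   24.92 80.35] joints [ 10. -22. 124.  -7.  48. -75.]
((424.66241455078125, -302.91473388671875), (74.03787231445312, 96.76933288574219), 6.523178577423096)
ell origin [ 410.89773459 -313.53501263] 73.2794729962323 96.38407708485812
```

```bash
python3 -m handwheel '[[0.02,0,-0.03,0,0,0,0.06],[0.02,-0.02,-0.03,0,0,0,0.06],[0,-0.04,0,0,0,0,0.06],[0,-0.04,0,0,0,0,0.06],[0,-0.04,0,0,0,0,0.06],[0,-0.04,0,0,0,0,0.06],[0,-0.04,0,0,0,0,0.06],[0,0,0,0,0,0,0.06]]'
python3 -m handwheel '[[0,0,0,1.7,1.92,6.18,0.06],[0,0,0,1.7,1.92,6.18,0.06],[0,0,0,1.7,1.92,6.18,0.06],[0,0,0,1.7,1.92,6.18,0.06],[0,0,0,1.7,1.92,6.18,0.06],[0,0,0,1.7,1.92,6.18,0.06],[0,0,0,1.7,1.92,6.18,0.06],[0,0,0,1.7,1.92,6.18,0.06]]'
python3 -m handwheel '[[0,0,0,1.7,1.92,6.18,0.06],[0,0,0,1.7,1.92,6.18,0.06],[0,0,0,1.7,1.92,6.18,0.06],[0,0,0,1.7,1.92,6.18,0.06],[0,0,0,1.7,1.92,6.18,0.06],[0,0,0,0,0,0,0.06]]'
python3 - <<'E'
from face import *
a=np.radians(-83.4); tx=-np.array([np.cos(a),np.sin(a),0])
go((410.8,-313.5,190),tx,np.array([0,0,-1.]))
E
```

```text
time: 14.67
tool_pos: [483.4, -107.7, 213.3]
tcp_rot: [-179.8, 30.0, 178.6]
ft_force: [0.4, 0.1, -0.2]
finger_gap: 60.1
grip_force: 0.0
time: 15.33
tool_pos: [484.4, -98.7, 212.5]
tcp_rot: [175.0, 11.0, 126.9]
ft_force: [0.2, -0.3, -0.3]
finger_gap: 60.0
grip_force: 0.0
time: 15.83
tool_pos: [484.7, -99.3, 212.1]
tcp_rot: [-179.2, -0.0, 96.3]
ft_force: [1.5, 0.4, -0.1]
finger_gap: 59.4
grip_force: 0.0
t 15.83 at [484.7 -99.3 212.1] F [ 1.5  0.4 -0.1] gap 59.4
 shift mm [-204.8  -96.7   23.3] rotvec [-0.77 -0.02 -0.29] joints [-17.  -7. 104.  -0.  84. -24.]
```

```bash
python3 -m handwheel '[[-0.034,-0.016,0,-0.7,0,-0.3,0.06],[-0.034,-0.016,0,0,0,0,0.06],[-0.034,-0.016,0,0,0,0,0.06],[-0.034,-0.016,0,0,0,0,0.06],[-0.034,-0.016,0.01,0,0,0,0.06],[-0.034,-0.016,0.01,0,0,0,0.06],[0,0,0,0,0,0,0.06],[0,0,0,0,0,0,0.06]]'
python3 - <<'E'
from face import *
im,d,Q=cloud('wrist'); m=np.hypot(Q[...,0]-420,Q[...,1]+305)<80
for lo,hi in [(20,28),(46,55)]:
    p=Q[m&(Q[...,2]>lo)&(Q[...,2]<hi)]
    if len(p)>50: print('ell',lo,len(p),cv2.minAreaRect(p[:,:2].astype(np.float32)),np.median(p[:,2]))
a=np.radians(-83.4); tx=-np.array([np.cos(a),np.sin(a),0])
go((410.8,-313.5,45),tx,np.array([0,0,-1.]))
E
```

```text
time: 16.5
tool_pos: [412.0, -314.2, 192.0]
tcp_rot: [180.0, 0.0, 96.9]
ft_force: [0.4, 0.4, 0.1]
finger_gap: 60.1
grip_force: 0.0
ell 20 4164 ((424.27703857421875, -303.6475830078125), (73.99501037597656, 95.31558227539062), 6.6808648109436035) 23.652131832567292
ell 46 1658 ((410.7373352050781, -314.1058654785156), (19.747766494750977, 56.03312301635742), 6.2702555656433105) 50.52583689251682
t 16.55 at [ 412.9 -313.1  192.6] F [-0.   0.2 -0.1] gap 59.7
 shift mm [ -0.   -2.3 147.6] rotvec [0.06 0.04 0.38] joints [-43.  -3. 102.   0.  81. -50.]
```

```bash
python3 -m handwheel '[[0,-0.002,0.03,0,0,-0.3,0.05],[0,0,0.035,0,0,0,0.05],[0,0,0.035,0,0,0,0.05],[0,0,0.03,0,0,0,0.05],[0,0,0.013,0,0,0,0.05],[0,0,0,0,0,0,0.05],[0,0,0,0,0,0,0.05]]'
python3 - <<'E'
from face import *
a=np.radians(-83.5); tx=-np.array([np.cos(a),np.sin(a),0])
go((410.7,-314,45),tx,np.array([0,0,-1.]))
E
```

```text
time: 17.13
tool_pos: [411.9, -311.9, 50.3]
tcp_rot: [180.0, 0.0, 97.4]
ft_force: [0.9, -0.7, 0.2]
finger_gap: 49.9
grip_force: 0.0
t 17.13 at [ 411.9 -311.9   50.3] F [ 0.9 -0.7  0.2] gap 49.9
 shift mm [-1.9 -1.5  5.3] rotvec [0.05 0.02 0.91] joints [-43.   6. 109.   0.  65. -50.]
```

```bash
python3 -m handwheel '[[-0.002,-0.0015,0.0045,0,0,0.9,0.05],[0,0,0,0,0,0,0.015],[0,0,0,0,0,0,0.015],[0,0,0,0,0,0,0.015],[0,0,0,0,0,0,0.015],[0,0,0,0,0,0,0.015],[0,0,0,0,0,0,0.015]]' 80
python3 -m handwheel '[[0,0,-0.02,0,0,0,0.015],[0,0,-0.04,0,0,0,0.015],[0,0,-0.04,0,0,0,0.015],[0,0,-0.04,0,0,0,0.015],[0,0,-0.035,0,0,0,0.015],[0.034,0.016,0,0,0,0,0.015],[0.034,0.016,0,0,0,0,0.015],[0,0,0,0,0,0,0.015]]'
python3 - <<'E'
from face import *
go((480,-144,220),-uv,-n)
E
```

```text
time: 17.72
tool_pos: [411.2, -316.4, 47.7]
tcp_rot: [179.8, 0.2, 96.3]
ft_force: [-0.7, 0.1, 6.0]
finger_gap: 18.3
grip_force: 80.7
time: 18.38
tool_pos: [436.0, -239.4, 221.8]
tcp_rot: [179.8, -0.1, 96.5]
ft_force: [-0.3, 0.3, -4.5]
finger_gap: 18.6
grip_force: 79.3
t 18.38 at [ 436.  -239.4  221.8] F [-0.3  0.3 -4.5] gap 18.6
 shift mm [89.8 54.5  2.2] rotvec [-21.35 -24.44 -80.68] joints [-35.  -8. 104.   0.  84. -41.]
```

```bash
python3 -m handwheel '[[0.03,0.025,0,0,0,0,0.015],[0.03,0.025,0,0,0,0,0.015],[0.03,0.025,0,0,0,0,0.015],[0,0,0,-1.64,-1.88,-6.21,0.015],[0,0,0,-1.64,-1.88,-6.21,0.015],[0,0,0,-1.64,-1.88,-6.21,0.015],[0,0,0,-1.64,-1.88,-6.21,0.015],[0,0,0,-1.64,-1.88,-6.21,0.015]]'
python3 -m handwheel '[[0,0,0,-1.64,-1.88,-6.21,0.015],[0,0,0,-1.64,-1.88,-6.21,0.015],[0,0,0,-1.64,-1.88,-6.21,0.015],[0,0,0,-1.64,-1.88,-6.21,0.015],[0,0,0,-1.64,-1.88,-6.21,0.015],[0,0,0,-1.64,-1.88,-6.21,0.015],[0,0,0,-1.64,-1.88,-6.21,0.015],[0,0,0,-1.64,-1.88,-6.21,0.015]]'
python3 -m handwheel '[[0,0,0,0,0,0,0.015]]'
python3 - <<'E'
from face import *
go(W(3.5,-144.7,110),-uv,-n)
E
```

```text
time: 19.05
tool_pos: [498.6, -145.9, 220.4]
tcp_rot: [174.6, 11.3, 127.3]
ft_force: [0.4, 0.4, -3.7]
finger_gap: 18.1
grip_force: 80.2
time: 19.72
tool_pos: [498.3, -146.0, 220.3]
tcp_rot: [-179.7, 29.9, 179.5]
ft_force: [-0.2, 0.1, -4.7]
finger_gap: 18.3
grip_force: 80.3
time: 19.8
tool_pos: [497.6, -146.5, 219.4]
tcp_rot: [-179.7, 29.8, 179.6]
ft_force: [-0.9, -0.1, -4.2]
finger_gap: 18.8
grip_force: 80.3
t 19.8 at [ 497.6 -146.5  219.4] F [-0.9 -0.1 -4.2] gap 18.8
 shift mm [-18.9   3.5  85.6] rotvec [-0.12 -0.19  0.37] joints [ -32.  -32.  127.   17.   60. -127.]
```

```bash
python3 -m handwheel '[[-0.009,0.003,0.03,0,-0.2,0.4,0.015],[-0.01,0,0.03,0,0,0,0.015],[0,0,0.03,0,0,0,0.015],[0,0,0.03,0,0,0,0.015],[0,0,0.018,0,0,0,0.015],[0,0,0,0,0,0,0.015],[0,0,0,0,0,0,0.015]]'
sed -i 's/^st=.*/st=p[p[:,0]>20]; print("leg y",np.percentile(st[:,1],[.5,99.5]).round(1),"x end",np.percentile(st[:,0],99.8).round(1))/' held.py; python3 held.py
python3 - <<'E'
from face import *
go(W(3.2,-144.7,32),-uv,-n)
E
```

```text
time: 20.38
tool_pos: [583.4, -144.3, 108.9]
tcp_rot: [179.8, 29.8, 178.5]
ft_force: [-0.9, 0.4, -4.0]
finger_gap: 18.3
grip_force: 80.1
held base top in tool ((16.00728416442871, 14.88653564453125), (83.4267578125, 73.4072036743164), 0.14458729326725006) 24.61581728618802
leg y [-21.4  11.5] x end 57.7
t 20.43 at [ 584.2 -144.9  110.7] F [-0.2  0.2 -4.1] gap 18.5
 shift mm [ 2.3  0.7 26.2] rotvec [-0.19 -0.05 -0.55] joints [ -26.   -8.  121.   18.   41. -125.]
```

```bash
python3 -m handwheel '[[0.0016,0.0007,0.006,-0.2,0,-0.5,0.015],[0,0,0.005,0,0,0,0.015],[0,0,0,0,0,0,0.015],[0,0,0,0,0,0,0.015]]'
python3 - <<'E'
from face import *
go(W(3.9,-144.7,33.6),-uv,-n)
E
```

```text
time: 20.77
tool_pos: [588.6, -144.9, 101.0]
tcp_rot: [-179.9, 30.1, 179.2]
ft_force: [-0.2, 0.6, -4.2]
finger_gap: 18.2
grip_force: 80.3
t 20.77 at [ 588.6 -144.9  101. ] F [-0.2  0.6 -4.2] gap 18.2
 shift mm [ 0.7  0.5 14. ] rotvec [-0.04  0.08  0.05] joints [ -26.   -7.  121.   19.   40. -127.]
```

```bash
python3 -m handwheel '[[0.0007,0.0005,0.004,0,0,0,0.015],[0,0,0.004,0,0,0,0.015],[0,0,0,0,0,0,0.015]]'
python3 - <<'E'
from face import *
go(W(3.9,-144.7,33.6),-uv,-n)
E
```

```text
time: 21.02
tool_pos: [591.8, -144.2, 92.6]
tcp_rot: [-180.0, 30.0, 179.2]
ft_force: [-0.5, 0.3, -4.0]
finger_gap: 18.5
grip_force: 80.3
t 21.02 at [ 591.8 -144.2   92.6] F [-0.5  0.3 -4. ] gap 18.5
 shift mm [-0.8 -0.3  5.2] rotvec [-0.01  0.02  0.07] joints [ -25.   -5.  121.   19.   38. -127.]
```

```bash
python3 -m handwheel '[[-0.0008,-0.0003,0.002,0,0,0,0.015],[0,0,0.002,0,0,0,0.015],[0,0,0.001,0,0,0,0.015],[0,0,0.001,0,0,0,0.015],[0,0,0,0,0,0,0.015]]'
python3 - <<'E'
from face import *
go(W(3.9,-144.7,33.6),-uv,-n)
E
```

```text
time: 21.43
tool_pos: [595.4, -144.7, 88.9]
tcp_rot: [-179.9, 30.0, 179.3]
ft_force: [-12.3, 0.8, 6.9]
finger_gap: 18.6
grip_force: 82.5
t 21.43 at [ 595.4 -144.7   88.9] F [-12.3   0.8   6.9] gap 18.6
 shift mm [0.4 0.2 0.1] rotvec [0.   0.01 0.11] joints [ -25.   -4.  120.   20.   38. -127.]
```

On the floor. Release, withdraw, check.

```bash
python3 -m handwheel '[[0,0,0,0,0,0,0.045],[0,0,0,0,0,0,0.045],[0,0,0,0,0,0,0.045],[0,0,-0.02,0,0,0,0.045],[0,0,-0.03,0,0,0,0.06],[0,0,-0.03,0,0,0,0.06],[0,0,-0.03,0,0,0,0.06],[0,0,0,0,0,0,0.06]]'
python3 -m handwheel '[[0,0.03,0,0,0,0,0.06],[0,0.03,0,0,0,0,0.06],[0,0.03,0,0,0,0,0.06],[0,0.03,0,0,0,0,0.06],[0,0.01,0,0,0,0,0.06],[0,0,0,0,0,0,0.06],[0,0,0,0,0,0,0.06]]'
python3 v.py w7; python3 chk.py w7
```

```text
time: 22.1
tool_pos: [542.3, -145.3, 191.4]
tcp_rot: [-179.6, 30.6, 179.4]
ft_force: [0.4, -1.0, 1.3]
finger_gap: 60.1
grip_force: 0.0
time: 22.68
tool_pos: [542.6, -13.0, 184.0]
tcp_rot: [-179.9, 30.1, 179.4]
ft_force: [-0.3, -0.3, 0.3]
finger_gap: 59.8
grip_force: 0.0
22.7333 [542.6 -13.8 184. ] [-179.91   30.07  179.33] [  -9.7  -26.7  127.6    5.8   49.5 -101.6] 60.09713656932433
bar rib [array([-4.5, -5.8]), array([55.8, 19.7]), np.float64(0.1)] seat (-5.6, -6.0) h 35.7 want 36
  base h 8.9 want 9 normal [-0.  0. -1.]
ell rib [array([   1.7, -144.3]), array([20.9, 55.3]), np.float64(89.9)] seat (3.2, -144.7) h 35.6 want 36
  base h 8.9 want 9 normal [-0.002  0.005  1.   ]
tee rib [array([  6.4, 116.9]), array([55.7, 20.6]), np.float64(0.6)] seat (6.7, 117.7) h 35.6 want 36
  base h 8.9 want 9 normal [-0.001 -0.003  1.   ]
```

View pics/w7.png

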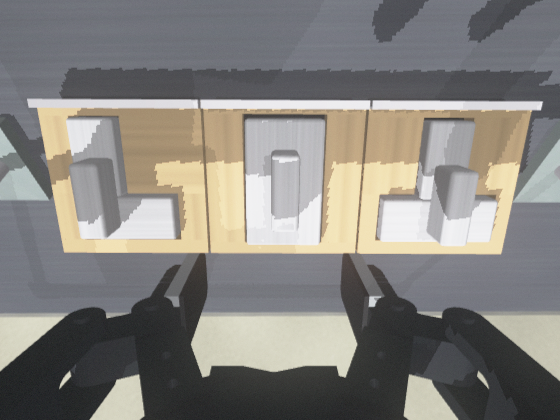

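The picture shows the ell (120,180), the bar (285,180) and the tee (437,185) all flush in their own pockets, with the gripper clear of everything.

```bash
python3 -c "
from bench import r
print(r.hand_in())"
```

```text
the job is handed in; nothing more can be done
None
```

The bar, tee and ell are each seated flat in their own pockets with ribs outwards (within about 2 mm by my last camera check); I saw no contact with the light or bystanders, and handed in at about 23 s, but no verdict came back.

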